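# Open the sticking gate of the shell-bike cage

### The arm

A 6-joint arm with a two-finger parallel gripper is mounted at the origin on the work surface. World frame = base frame: x ahead of the robot, y to its left, z up, the work surface at z = 0. Lengths are in m, angles in rad, forces in N, time in s.
With the tool pointing down it reaches from about 0.15 to 0.775 m from the base axis. Payload 6.1 kg.
Tool frame: the origin (TCP) lies midway between the tips of the shut fingers; the grasp point (between the pads) lies 19 mm behind it; z points along the fingers, y is the line along which they close (so a half turn about z gives the same grasp; the last joint's range is limited). The gripper opens to 85 mm and grips with 20 to 120 N. Pads are 22 mm wide; open, the fingers measure 114 mm over their backs; the gripper's body (76 mm by 85 mm) begins 54 mm behind the grasp point. The pads swing forward as they close: fully open they stand 13 mm farther back than shut.
Start: joints at [1.256, 0.126, -0.04, 1.405, 0, 1.571], TCP at [0.163, 0.499, 0.231] pointing down, gripper open.
Joint ranges: [-2.72, 2.72], [-0.95, 1.95], [-1.27, 1.35], [-1.78, 2.02], [-1.46, 1.47], [-3.14, 3.14]. Speed limits (rad/s): [2.39, 2.39, 3.01, 3.14, 3.14, 3.14].

### API

Orientations are given as a unit quaternion [x, y, z, w].
In Python, from rig import bot gives the robot as it stands.
- The arm moves only by the shell command python3 -m handwheel 'ROWS' [FORCE]. ROWS is JSON, a list of rows, each a list of 7 numbers: the shift along the tool's x, y, z normalised to -1 to 1, where 1 is 200 mm, then the turn, a rotation vector about the tool's x, y, z normalised to -1 to 1, where 1 is 0.5 rad, then the closure, from -1 (fully open) to 1 (shut). In form: [[tx, ty, tz, wx, wy, wz, claw], ...]. A call has exactly 8 rows; each row shifts and turns the commanded pose from where the row before left it, along the tool's axes as they then stand; what a row does not reach is not made up. A row lasts 1/12 s, in which the tool goes at most 41.7 mm and 7.16 degrees, less where a joint would pass 70% of its speed; a pose out of reach is approached as far as the arm can. A call with a number of a shift or a turn outside -1 to 1 is refused whole. A call with a gripper value outside its range is refused whole. The fingers move at their own pace and stop on an object; FORCE is the grip in N (left out, the last holds). Time passes only in rows, so rows that do not move let the fingers close, or fill a call up. It gives the time, the measured TCP pose, the force, the opening and the grip force at its end, in the units of the state.
- bot.observe(): the state, without advancing time (a new reading comes with each control period).
- bot.get_image(name): name is "scene" or "top" or "wrist"; returns a dict with "image" (420x560x3 uint8, red, green, blue), "z_map" (420x560 float32, m along the optical axis (not along the pixel's ray), 0 where there is no reading), "vertical_fov" (degrees; the focal length in pixels is half the picture's height over the tangent of half this angle, whatever the lens; pixels are square), "cx", "cy" (the principal point, pixels), "k1" (the pictures are not rectified: a ray, as slopes to the right and down, at radius r is drawn at 1 + k1 r^2 times it, then the intrinsics apply), "camera_from_world" (4x4, takes a point from world to camera coordinates). Camera axes: x right, y down, z forward; pixel columns grow to the right and rows downward; lengths in m; the calibration is good to about 2 mm. A picture is of the moment at which its call begins.
- bot.finish_job(): hands the job in; it is judged then, once.
Trained networks look in a picture, given as the dict that the camera call returned (one of the last four; its "shot" number tells which), for a name from the list of things; names that differ only in an ending like _2 or _b are one class to them, and where a whole thing is asked for, a point or a joint stands for the part that bears it (a point fixed in the world has none). Each returns a list of dicts, best first, with "p" (0 to 1); they miss things now and then, are a little off and sometimes report something else, mostly with a low value. They report only what shows in the picture. A call takes as long as a camera call.
- bot.spot_in(label, picture): "xy" ([column, row] in pixels, amid what is visible of it).
- bot.masks_of(label, picture): "region" (420x560 bool, what is visible of it) and "xy" ([column, row] in pixels, amid what is visible of it).
- bot.mark_of(label, picture): "xy" ([column, row] in pixels: a listed point, or the origin of a listed thing).
The state is a dict: "time": time; "q": joint angles; "qd": joint speeds; "effort": joint torques, N m; "eef_pos": TCP position; "orientation": TCP orientation; "ft_force": force on the tool from outside, world axes, zero at the start; "ft_torque": the same for the moment, N m; "grip_width": finger opening in m; "gripper_force": force on a finger pad.
Only numpy, scipy, OpenCV 4.12 (cv2) and the standard library are available. Lean on these libraries where they do the work, as an engineer would, in place of code of your own. Each camera call takes 0.05 s, during which the arm holds its last target. There are 200 camera calls.

### The job

Open the stock cage of finished shell motorbikes: first back the clamping handwheel on its roof off by one full turn (anticlockwise from above, using its peg) so that the dog comes clear of the gate. Then take the gate's barrel bolt by its upright grip, lift the sagging bolt over the keeper's bent lip while pulling it out towards the hinge, and swing the gate open by the same grip until its free edge stands about 10 cm ajar. The gate springs shut, so finish while still holding it ajar and still by the bolt's grip, and leave the other things around undisturbed.

Things in the scene. Friction and masses are not known exactly. Their poses are not given: they have to be found in the camera images.
- cage: wooden stock cage, fixed: 220 deep (x), 326 wide (y), roof top 135 above the table. Origin: on the table under the middle of the closed gate's front face; x points into the cage (away from the robot), y to the left (hinge side), z up. The gate fills the front between two posts. The right post carries the keeper; the clamping wheel is on the roof, left.
- wheel (a joint): level black handwheel (disc 110 across, 8 thick, upper face 168 above the table) on the roof at cage x 68, y 75. Value: rad, grows anticlockwise seen from above (backing off), stops at 0 and 6.7; starts tight at 0 to 0.3. Its screw lifts the dog 14 mm per turn; below about 5 rad the dog still locks the gate. Friction 0.05 N m; it stays where left.
- wheel_axis (a point): centre of the wheel's upper face, on its vertical axis
- peg_grip (a point): on the axis of the wheel's upright wooden peg (16 across, 44 tall, turning freely about its own axis, 43 from the wheel's axis), 25 above the wheel's face and 19 below the peg's top
- dog_lip (a point): lower end of the dog's lip, the steel hook (16 wide) reaching from the wheel's screw over the gate's top rail (top 128 above the table) and down its front; it must be above the gate's top to free the gate
- gate (a joint): barred wooden gate, 254 wide, 16 to 128 above the table, 18 thick, hinged upright at its left (+y) edge. Value: rad, 0 shut, grows as the free right edge swings to -x, towards the robot side; stop at 1.4. A spring pulls it shut: 0.6 N m when shut, 0.8 N m at 0.4 rad. 0.4 rad leaves the free edge about 100 mm open.
- gate_hinge (a point): on the gate's vertical hinge axis, 112 above the table (cage x 0, y 130)
- stile_edge (a point): front right edge of the gate (its free stile), 112 above the table, 257 from the hinge
- bolt (a joint): barrel bolt: level steel rod 10 across on the gate's front, axis 16 in front of the gate face and 112 above the table when sagging, in two tall worn staples (tops 143 above the table), tip in the keeper. Value: m drawn along the gate towards the hinge; 0 home, stop at 0.050, starts at 0 to 0.005. Friction about 1 N. Unlifted it catches on the keeper's lip at about 0.008; it is past it at 0.026.
- bolt_lift (a joint): m the whole bolt is raised in its loose staples: 0 sagging (its weight, about 2 N, brings it back), stop at 0.018. More than 0.009 carries the nose over the keeper's lip.
- bolt_grip: upright steel grip fixed on the bolt: block 16 (across the gate) x 18 (along the gate) x 48 tall with rounded edges, 18 to 66 above the bolt's axis, so 130 to 178 above the table when sagging. Origin on the bolt's axis below it, x and y along those of the gate. It moves with bolt and gate.
- grip_point (a point): in the grip's middle, 13 below its top, 165 above the table when sagging: good place to pinch from above; fingertips reaching 19 lower stay 3 above the staples. The staples' near faces are 33 to the right and 64 to the left with the bolt home.
- bolt_tip (a point): outer end of the bolt on its axis. Under it a nose reaching 15 below the axis (10 below the rod), 12 long, hangs behind the keeper's lip
- keeper_lip (a point): top of the keeper's bent lip (106 above the table, 6 thick, cage y -141). The keeper is an open-topped steel bracket on the right post: floor, front cheek (to 138 above the table) and this lip on its gate side
- bike_in: shell motorbike inside the cage (bystander; origin under its middle)
- bike_out: shell motorbike, 150 x 60 x 100, standing to the right of the cage (bystander; origin under its middle)
- conch: conch shell, 95 long, lying on the right rear of the cage's roof (bystander; origin under its middle)
- basket: round basket of shells, 150 across, 35 high, left of the cage (bystander; origin under its middle)
- glue_gun: blue glue gun lying in front of the cage, right (bystander; origin under its middle)
- frame_rods: bundle of black wire rods, 115 long, lying in front of the cage, left (bystander; origin under its middle)

How it is judged:
On the way, in this order (a step that is already met when the one before it is completed fails the run):
1. the handwheel is backed off a full turn (joint wheel above 6.1 rad) with gate and bolt still shut (value of joint wheel above 6.1 rad and value of joint gate below 0.1 rad and value of joint bolt below 0.02 m), for 0.1 s.
2. the bolt is being drawn while lifted: its nose is over the keeper's lip (lifted over 7 mm, drawn 10 to 28 mm) and the gate still shut (value of joint bolt_lift above 0.007 m and value of joint bolt between 0.01 and 0.028 m and value of joint gate below 0.1 rad), for 0.02 s.
3. the bolt is out of the keeper (drawn over 28 mm) (value of joint bolt above 0.028 m), for 0.1 s.
At the end, for the whole second after the job is handed in: the robot holds the bolt's grip in its fingers (contact over 1 N) with the gate at rest 0.25 to 0.56 rad open (free edge about 65 to 135 mm ajar) against its spring, the bolt still drawn over 24 mm and the wheel still backed off (above 5.9 rad) (value of joint wheel above 5.9 rad and value of joint bolt above 0.024 m and value of joint gate between 0.25 and 0.56 rad and velocity of joint gate between -0.08 and 0.08 rad/s and contact force between the fingers and bolt_grip above 1 N); the arm keeps its last pose, push and grip.
It fails at once if the gate is flung wide (over 0.9 rad) (value of joint gate above 0.9 rad).
It fails at once if a bystander is pushed more than 30 mm or lifted (distance of any of bike_in, bike_out, conch, basket, glue_gun, frame_rods from where it was at the start of the episode above 0.03 m).
It also fails if it takes over 53 s, if anything falls off the work surface, if the arm or the gripper's body presses on something with over 40 N, if the wrist force passes 120 N, or if a joint passes its speed limit or range.

## Working session

There is one attempt and no reset: what is moved stays moved. The work goes in short steps, Python scripts to look and compute and a shell command to move; the robot and the scene stay as the last step left them, time stands still between calls to the robot, and variables do not carry over. Pictures are saved under pics/ and viewed, at most 10 in all, crops included, and the job is handed in when it is done.

```bash
mkdir -p pics
cat > h.py <<'E'
import numpy as np, cv2
from rig import bot
def ray(p,xy):
    f=210/np.tan(np.radians(p["vertical_fov"])/2)
    K=np.array([[f,0,p["cx"]],[0,f,p["cy"]],[0,0,1]]);d=np.array([p["k1"],0,0,0,0.])
    # model radial k1 on slopes
    u=cv2.undistortPoints(np.array([[xy]],float),K,d)[0,0]
    T=np.linalg.inv(p["camera_from_world"]);
    return T[:3,3],T[:3,:3]@np.array([u[0],u[1],1.])
def atz(p,xy,z):
    o,d=ray(p,xy);return o+d*(z-o[2])/d[2]
def dep(p,xy):
    o,d=ray(p,xy);c,r=int(round(xy[0])),int(round(xy[1]))
    return o+d*p["z_map"][r,c]
def tri(ps,xys):
    A=np.zeros((3,3));b=np.zeros(3)
    for p,x in zip(ps,xys):
        o,d=ray(p,x);d=d/np.linalg.norm(d);M=np.eye(3)-np.outer(d,d);A+=M;b+=M@o
    return np.linalg.solve(A,b)
E
python3 - <<'E'
from h import *
np.set_printoptions(precision=4,suppress=True)
print(bot.observe())
Z=dict(wheel_axis=.168,peg_grip=.193,gate_hinge=.112,stile_edge=.112,grip_point=.165,bolt_tip=.112,keeper_lip=.106,cage=0,dog_lip=.12,bike_out=0,conch=.135,basket=0,glue_gun=0,frame_rods=0)
P={n:bot.get_image(n) for n in("scene","top")}
for n,p in P.items():
    cv2.imwrite(f"pics/{n}0.png",p["image"][...,::-1])
for k,z in Z.items():
    out=[]; 
    for n,p in P.items():
        m=bot.mark_of(k,p)
        if m: out.append((p,m[0]["xy"])); print(k,n,np.round(m[0]["xy"],1),round(m[0]["p"],2),atz(p,m[0]["xy"],z))
    if len(out)==2: print("   tri",tri(*zip(*out)))
E
```

```text
{'time': 0.0, 'q': array([ 1.256 ,  0.1264, -0.0406,  1.4054,  0.    ,  1.5708]), 'qd': array([ 0.0009, -0.0005,  0.0005, -0.0018,  0.0017, -0.0001]), 'effort': array([  0.0004, -43.5908,  35.2929,   0.0173,  -0.0001,  -0.    ]), 'eef_pos': array([0.1624, 0.4988, 0.2305]), 'orientation': array([ 0.1568,  0.9876, -0.0008, -0.0001]), 'ft_force': array([-0.3122, -0.1077, -0.76  ]), 'ft_torque': array([ 0.0066, -0.029 ,  0.0582]), 'gripper_force': 0.0, 'grip_width': 0.0856453120466525}
wheel_axis scene [306.2 198.6] 0.86 [0.5762 0.0638 0.168 ]
wheel_axis top [270.9 184.1] 0.6 [0.583  0.0531 0.168 ]
   tri [0.5829 0.0559 0.1747]
peg_grip scene [327.1 191.6] 0.63 [0.5994 0.101  0.193 ]
peg_grip top [249.5 169.1] 0.42 [0.6076 0.1037 0.193 ]
   tri [0.605  0.1006 0.1975]
gate_hinge top [244.  214.2] 0.79 [0.5166 0.1141 0.112 ]
stile_edge scene [212.  227.9] 0.59 [ 0.5282 -0.1438  0.112 ]
stile_edge top [355.  219.8] 0.81 [ 0.5271 -0.1542  0.112 ]
   tri [ 0.5282 -0.149   0.1136]
grip_point scene [231.  199.7] 0.43 [ 0.5126 -0.091   0.165 ]
grip_point top [300.4 226.7] 0.58 [ 0.4898 -0.0238  
[... 394 characters left out ...]
 [ 0.5598 -0.2956  0.    ]
bike_out top [401.6 219.9] 0.89 [ 0.5591 -0.2927  0.    ]
   tri [ 0.5591 -0.2943 -0.0013]
conch scene [258.3 262.5] 0.69 [ 0.6853 -0.0956  0.135 ]
conch top [333.4 150.6] 0.96 [ 0.6889 -0.0883  0.135 ]
   tri [ 0.6873 -0.092   0.1359]
basket scene [365.1 219.8] 0.72 [0.5339 0.2795 0.    ]
basket top [189.6 210.2] 0.89 [0.5343 0.2734 0.    ]
   tri [0.5352 0.2753 0.0019]
glue_gun scene [137.3 253.1] 0.77 [ 0.4242 -0.3105 -0.    ]
glue_gun top [406.5 266.6] 0.75 [ 0.4362 -0.3111  0.    ]
   tri [ 0.4351 -0.3095  0.0099]
frame_rods scene [330.9 192.8] 0.75 [0.3914 0.2545 0.    ]
frame_rods top [186.5 267.4] 0.68 [0.3823 0.2617 0.    ]
   tri [ 0.3822  0.2623 -0.0084]
```

Run:
```python
import cv2
a=cv2.imread("pics/scene0.png")[150:330,110:410];b=cv2.imread("pics/top0.png")[110:290,160:460]
cv2.imwrite("pics/a.png",cv2.resize(cv2.vconcat([a,b]),None,fx=1.66,fy=1.66,interpolation=cv2.INTER_CUBIC))
```

```text
(no output)
```

View pics/a.png

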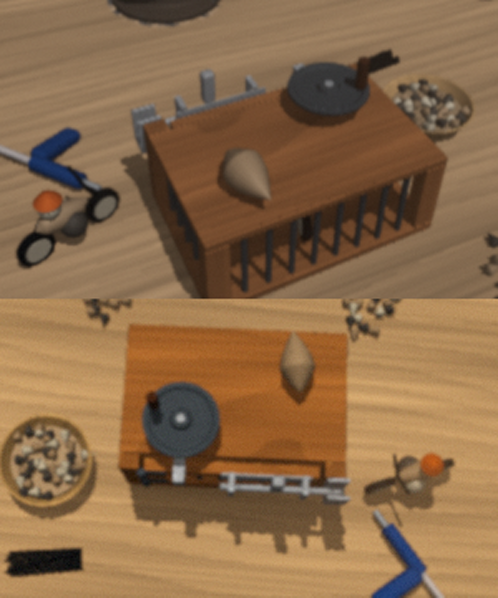

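The top view (lower half) shows the wheel at about (268,182), the peg at (252,171), the dog over the gate's rail and the bolt's grip at (327,221). The network's top `grip_point` at (300,227) is a staple, so it is wrong. I'll measure again using depth.

Run:
```python
from h import *
np.set_printoptions(precision=4,suppress=True)
P={n:bot.get_image(n) for n in("top","scene")}
t,s=P["top"],P["scene"]
def cloud(p,c0,c1,r0,r1):
    f=210/np.tan(np.radians(p["vertical_fov"])/2)
    K=np.array([[f,0,p["cx"]],[0,f,p["cy"]],[0,0,1]])
    v,u=np.mgrid[r0:r1,c0:c1];uv=np.stack([u.ravel(),v.ravel()],1).astype(float)
    n=cv2.undistortPoints(uv[:,None],K,np.array([p["k1"],0,0,0,0.]))[:,0]
    z=p["z_map"][r0:r1,c0:c1].ravel();X=np.c_[n*z[:,None],z]
    T=np.linalg.inv(p["camera_from_world"]);return (X@T[:3,:3].T+T[:3,3]),uv
for n,b in(("top",(220,380,100,250)),("scene",(190,390,160,330))):
    X,uv=cloud(P[n],*b)
    r=X[(abs(X[:,2]-.135)<.004)]
    print(n,"roof",len(r),cv2.minAreaRect((r[:,:2]*1000).astype(np.float32)),np.median(r[:,2]))
    w=X[(abs(X[:,2]-.168)<.004)&(np.hypot(X[:,0]-.583,X[:,1]-.058)<.075)]
    print(" wheel",len(w),cv2.minEnclosingCircle((w[:,:2]*1000).astype(np.float32)),w.mean(0))
    w=X[(X[:,2]>.185)&(np.hypot(X[:,0]-.583,X[:,1]-.058)<.075)]
    print(" peg/hub",len(w),np.median(w,0) if len(w) else 0,w[:,2].max() if len(w) else 0)
    w=X[(X[:,2]>.155)&(X[:,0]<.53)&(X[:,1]<0)]
    print(" grip",len(w),w.mean(0) if len(w) else 0,w.min(0),w.max(0))
for k in("bolt_grip","wheel","peg_grip","grip_point","wheel_axis"):
    for n,p in P.items():
        for m in bot.mark_of(k,p)[:3]: print(k,n,np.round(m["xy"],1),round(m["p"],2))
        for m in bot.masks_of(k,p)[:2]: print("  mask",np.round(m["xy"],1),round(m["p"],2),m["region"].sum())
print("hand tri grip",tri([t,s],[(327.5,221.4),(234.7,201)]))
```

```text
top roof 8292 ((618.2232666015625, -16.40478515625), (252.64622497558594, 331.81781005859375), 2.4621992111206055) 0.13535003650568378
 wheel 1327 ((587.8473510742188, 60.32157897949219), 55.5009651184082) [0.5861 0.0586 0.1672]
 peg/hub 56 [0.6014 0.0983 0.2112] 0.21554105157441472
 grip 162 [ 0.3932 -0.0405  0.8068] [ 0.3182 -0.092   0.1596] [ 0.5164 -0.0131  1.2194]
scene roof 9371 ((617.4833984375, -14.931991577148438), (256.152099609375, 331.9768981933594), 2.6223642826080322) 0.13635427428768998
 wheel 1144 ((589.654541015625, 61.79949951171875), 56.314876556396484) [0.5897 0.0578 0.1678]
 peg/hub 99 [0.6095 0.0973 0.2031] 0.21522752856744598
 grip 103 [ 0.5146 -0.0823  0.1699] [ 0.5023 -0.0905  0.1552] [ 0.5202 -0.0721  0.1808]
bolt_grip top [326.1 224.4] 0.5
bolt_grip scene [235.5 216.4] 0.44
  mask [233.4 201.4] 0.62 160Traceback (most recent call last):
  File "<stdin>", line 24, in <module>
ValueError: it knows: basket, bike_in, bike_out, bolt_grip, bolt_tip, cage, conch, dog_lip, frame_rods, gate_hinge, glue_gun, grip_point, keeper_lip, peg_grip, stile_edge, wheel_axis
```

```bash
python3 -m handwheel '[[0,0,-0.02,0,0,0.24,-1],[0,0,-0.02,0,0,0.24,-1],[0,0,-0.02,0,0,0.24,-1],[0,0,-0.02,0,0,0.24,-1],[0,0,-0.02,0,0,0.24,-1],[0,0,-0.02,0,0,0.24,-1],[0,0,-0.02,0,0,0.24,-1],[0,0,-0.02,0,0,0.24,-1]]' 40
python3 -m handwheel '[[0,0,0,0,0,0.168,-1],[0,0,0,0,0,0.168,-1],[0,0,0,0,0,0.168,-1],[-0.105,0.106,0,0,0,0,-1],[-0.105,0.106,0,0,0,0,-1],[-0.105,0.106,0,0,0,0,-1],[-0.105,0.106,0,0,0,0,-1],[-0.105,0.106,0,0,0,0,-1]]'
python3 -m handwheel '[[-0.105,0.106,0,0,0,0,-1],[-0.105,0.106,0,0,0,0,-1],[-0.105,0.106,0,0,0,0,-1],[-0.105,0.106,0,0,0,0,-1],[-0.105,0.106,0,0,0,0,-1],[-0.105,0.106,0,0,0,0,-1],[-0.105,0.106,0,0,0,0,-1],[-0.105,0.106,0,0,0,0,-1]]'
python3 -m handwheel '[[-0.105,0.106,0,0,0,0,-1],[-0.105,0.106,0,0,0,0,-1],[-0.105,0.106,0,0,0,0,-1],[-0.105,0.106,0,0,0,0,-1],[-0.105,0.106,0,0,0,0,-1],[-0.105,0.106,0,0,0,0,-1],[0,0,0,0,0,0,-1],[0,0,0,0,0,0,-1]]'
```

```text
time: 2.47
eef_pos: [0.1625, 0.4992, 0.2635]
orientation: [0.597, 0.802, 0.0, -0.0]
ft_force: [0.5, -0.3, 0.1]
grip_width: 0.0854
gripper_force: 0.0
time: 3.13
eef_pos: [0.2738, 0.398, 0.2634]
orientation: [0.691, 0.723, 0.0, -0.0]
ft_force: [1.0, 0.8, -0.6]
grip_width: 0.0851
gripper_force: 0.0
time: 3.8
eef_pos: [0.4508, 0.2374, 0.2634]
orientation: [0.691, 0.722, 0.0, 0.0]
ft_force: [0.2, 1.7, -0.2]
grip_width: 0.0857
gripper_force: 0.0
time: 4.47
eef_pos: [0.5832, 0.1172, 0.2625]
orientation: [0.692, 0.722, -0.0, -0.0]
ft_force: [-0.3, 0.6, -0.9]
grip_width: 0.0852
gripper_force: 0.0
```

```bash
cat > st.py <<'E'
from h import *
from scipy.spatial.transform import Rotation as R
import sys
np.set_printoptions(precision=4,suppress=True)
o=bot.observe();r=R.from_quat(o["orientation"])
print(o["time"],o["eef_pos"],"yaw_y",np.degrees(np.arctan2(*r.as_matrix()[[1,0],1])),"tz",r.as_matrix()[:,2],o["ft_force"],o["grip_width"],o["gripper_force"])
if len(sys.argv)>3: # target
    t=np.array(sys.argv[1:4],float);print("units",r.as_matrix().T@(t-o["eef_pos"])/.2)
E
python3 st.py .605 .099 .176
python3 - <<'E'
from h import *
cv2.imwrite("pics/w1.png",bot.get_image("wrist")["image"][...,::-1])
E
```

```text
4.4667 [0.5832 0.1172 0.2625] yaw_y 2.3818694086876766 tz [-0.0013 -0.0001 -1.    ] [-0.3185  0.6134 -0.8931] 0.08518052740288952 0.0
units [-0.0955  0.1057  0.4322]
```

View pics/w1.png

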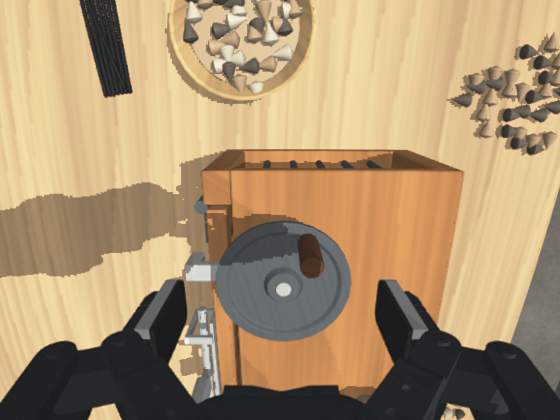

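The wrist view is sharp. The peg's top is near (309,240), the wheel's hub near (283,289), and the dog is at (200,268) over the gate. I'll measure all of these here, plus the grip at lower left.

```bash
python3 - <<'E'
from h import *
np.set_printoptions(precision=4,suppress=True)
p=bot.get_image("wrist")
f=210/np.tan(np.radians(p["vertical_fov"])/2)
K=np.array([[f,0,p["cx"]],[0,f,p["cy"]],[0,0,1]])
v,u=np.mgrid[200:350,200:370];uv=np.stack([u.ravel(),v.ravel()],1).astype(float)
n=cv2.undistortPoints(uv[:,None],K,np.array([p["k1"],0,0,0,0.]))[:,0]
z=p["z_map"][200:350,200:370].ravel();T=np.linalg.inv(p["camera_from_world"])
X=np.c_[n*z[:,None],z]@T[:3,:3].T+T[:3,3]
c=np.hypot(X[:,0]-.588,X[:,1]-.0605)<.07
w=X[c&(abs(X[:,2]-.168)<.003)];print("wheel",cv2.minEnclosingCircle((w[:,:2]*1000).astype(np.float32)),np.median(w[:,2]))
w=X[c&(X[:,2]>.208)];print("pegtop",w.mean(0),cv2.minEnclosingCircle((w[:,:2]*1000).astype(np.float32)),len(w))
for k in("wheel_axis","peg_grip","grip_point","gate_hinge"):
    for m in bot.mark_of(k,p)[:2]:print(k,m["xy"],m["p"],atz(p,m["xy"],dict(wheel_axis=.168,peg_grip=.193,grip_point=.165,gate_hinge=.112)[k]))
E
python3 st.py .605 .099 .176
```

```text
wheel ((587.6039428710938, 59.04524230957031), 55.530460357666016) 0.16675302096863004
pegtop [0.6037 0.1    0.2125] ((603.7171020507812, 98.98247528076172), 8.100428581237793) 463
wheel_axis [282.3, 287.4] 0.88 [0.5862 0.0578 0.168 ]
peg_grip [311.0, 254.4] 0.67 [0.6043 0.1    0.193 ]
grip_point [196.6, 409.3] 0.96 [ 0.5083 -0.0859  0.165 ]
gate_hinge [206.2, 204.7] 0.91 [0.5139 0.108  0.112 ]
gate_hinge [313.5, 257.2] 0.19 [0.6165 0.0592 0.112 ]
4.7667 [0.5819 0.1191 0.2637] yaw_y 2.6024399979044888 tz [ 0.0004  0.0002 -1.    ] [-0.4057  0.3296 -0.8253] 0.08594186320181083 0.0
units [-0.106   0.1108  0.4385]
```

```bash
python3 -m handwheel '[[-0.053,0.053,0,0,0,0,-1],[-0.053,0.053,0,0,0,0,-1],[0,0,0.08,0,0,0,-1],[0,0,0.08,0,0,0,-1],[0,0,0.08,0,0,0,-1],[0,0,0.08,0,0,0,-1],[0,0,0.08,0,0,0,-1],[0,0,0.03,0,0,0,-1]]'
python3 -m handwheel '[[0,0,0,0,0,0,1],[0,0,0,0,0,0,1],[0,0,0,0,0,0,1],[0,0,0,0,0,0,1],[0,0,0,0,0,0,1],[0,0,0,0,0,0,1],[0,0,0,0,0,0,1],[0,0,0,0,0,0,1]]' 40; python3 st.py .604 .099 .177
```

```text
time: 5.43
eef_pos: [0.6039, 0.0978, 0.175]
orientation: [0.691, 0.723, -0.001, -0.001]
ft_force: [-0.3, 0.2, -0.0]
grip_width: 0.0851
gripper_force: 0.0
time: 6.1
eef_pos: [0.6049, 0.098, 0.1782]
orientation: [0.691, 0.722, 0.001, 0.0]
ft_force: [-1.0, -0.5, 5.8]
grip_width: 0.015
gripper_force: 39.0
6.1 [0.6049 0.098  0.1782] yaw_y 2.521106938437559 tz [ 0.0014  0.0001 -1.    ] [-1.03   -0.4618  5.7817] 0.015031534942246974 39.03176486492157
units [ 0.005  -0.0044  0.006 ]
```

```bash
python3 -c "
import numpy as np
a=np.radians(65.7+11.25*np.arange(34));x=.043*np.sin(a)/.2;y=.043*np.cos(a)/.2
for i in range(33):print(i,round(x[i+1]-x[i],3),round(y[i+1]-y[i],3))"
```

```text
0 0.013 -0.04
1 0.005 -0.042
2 -0.003 -0.042
3 -0.011 -0.041
4 -0.019 -0.038
5 -0.026 -0.033
6 -0.032 -0.028
7 -0.037 -0.021
8 -0.04 -0.013
9 -0.042 -0.005
10 -0.042 0.003
11 -0.041 0.011
12 -0.038 0.019
13 -0.033 0.026
14 -0.028 0.032
15 -0.021 0.037
16 -0.013 0.04
17 -0.005 0.042
18 0.003 0.042
19 0.011 0.041
20 0.019 0.038
21 0.026 0.033
22 0.032 0.028
23 0.037 0.021
24 0.04 0.013
25 0.042 0.005
26 0.042 -0.003
27 0.041 -0.011
28 0.038 -0.019
29 0.033 -0.026
30 0.028 -0.032
31 0.021 -0.037
32 0.013 -0.04
```

```bash
python3 -m handwheel '[[0.013,-0.040,-0.01,0,0,0,1],[0.005,-0.042,0,0,0,0,1],[-0.003,-0.042,0,0,0,0,1],[-0.011,-0.041,0,0,0,0,1],[-0.019,-0.038,0,0,0,0,1],[-0.026,-0.033,0,0,0,0,1],[-0.032,-0.028,0,0,0,0,1],[-0.037,-0.021,0,0,0,0,1]]'; python3 st.py
```

```text
time: 6.77
eef_pos: [0.5469, 0.0728, 0.1784]
orientation: [0.691, 0.723, -0.001, -0.001]
ft_force: [1.5, 2.4, -13.1]
grip_width: 0.0151
gripper_force: 39.3
6.7667 [0.5469 0.0728 0.1784] yaw_y 2.5338248695199286 tz [-0.0025 -0.0003 -1.    ] [  1.5241   2.3705 -13.0922] 0.015138679367888984 39.28544640541077
```

```bash
python3 -m handwheel '[[-0.040,-0.013,0.008,0,0,0,1],[-0.042,-0.005,0,0,0,0,1],[-0.042,0.003,0,0,0,0,1],[-0.041,0.011,0,0,0,0,1],[-0.038,0.019,0,0,0,0,1],[-0.033,0.026,0,0,0,0,1],[-0.028,0.032,0,0,0,0,1],[-0.021,0.037,0,0,0,0,1]]'; python3 -m handwheel '[[-0.013,0.040,0,0,0,0,1],[-0.005,0.042,0,0,0,0,1],[0.003,0.042,0,0,0,0,1],[0.011,0.041,0,0,0,0,1],[0.019,0.038,0,0,0,0,1],[0.026,0.033,0,0,0,0,1],[0.032,0.028,0,0,0,0,1],[0.037,0.021,0,0,0,0,1]]'
```

```text
time: 7.43
eef_pos: [0.5746, 0.0174, 0.1783]
orientation: [0.691, 0.722, 0.001, 0.0]
ft_force: [1.1, 7.6, -1.3]
grip_width: 0.0145
gripper_force: 40.4
time: 8.1
eef_pos: [0.6278, 0.0428, 0.1782]
orientation: [0.691, 0.723, -0.001, -0.002]
ft_force: [-14.1, 3.7, 7.1]
grip_width: 0.0149
gripper_force: 41.4
```

```bash
python3 -m handwheel '[[0.040,0.013,0,0,0,0,1],[0.042,0.005,0,0,0,0,1],[0.042,-0.003,0,0,0,0,1],[0.041,-0.011,0,0,0,0,1],[0.038,-0.019,0,0,0,0,1],[0.033,-0.026,0,0,0,0,1],[0.028,-0.032,0,0,0,0,1],[0.021,-0.037,0,0,0,0,1]]'; python3 -m handwheel '[[0.006,-0.013,0,0,0,0,1],[0,0,0,0,0,0,1],[0,0,0,0,0,0,1],[0,0,0,0,0,0,1],[0,0,0,0,0,0,-1],[0,0,0,0,0,0,-1],[0,0,0,0,0,0,-1],[0,0,0,0,0,0,-1]]'; python3 -m handwheel '[[0,0,-0.08,0,0,0,-1],[0,0,-0.08,0,0,0,-1],[0,0,-0.08,0,0,0,-1],[0,0,-0.08,0,0,0,-1],[0,0,-0.08,0,0,0,-1],[0,0,0,0,0,0,-1],[0,0,0,0,0,0,-1],[0,0,0,0,0,0,-1]]'
python3 - <<'E'
from h import *
np.set_printoptions(precision=4,suppress=True)
p=bot.get_image("wrist");cv2.imwrite("pics/w2.png",p["image"][...,::-1])
f=210/np.tan(np.radians(p["vertical_fov"])/2)
K=np.array([[f,0,p["cx"]],[0,f,p["cy"]],[0,0,1]])
v,u=np.mgrid[0:420,0:560];uv=np.stack([u.ravel(),v.ravel()],1).astype(float)
n=cv2.undistortPoints(uv[:,None],K,np.array([p["k1"],0,0,0,0.]))[:,0]
z=p["z_map"].ravel();T=np.linalg.inv(p["camera_from_world"])
X=np.c_[n*z[:,None],z]@T[:3,:3].T+T[:3,3]
c=np.hypot(X[:,0]-.588,X[:,1]-.0605)<.07
w=X[c&(abs(X[:,2]-.168)<.003)];print("wheel",cv2.minEnclosingCircle((w[:,:2]*1000).astype(np.float32)))
w=X[c&(X[:,2]>.208)&(X[:,2]<.225)];print("pegtop",w.mean(0),cv2.minEnclosingCircle((w[:,:2]*1000).astype(np.float32)),len(w))
w=X[(X[:,2]>.172)&(X[:,2]<.184)&(abs(X[:,0]-.51)<.03)&(abs(X[:,1]+.08)<.04)];print("griptop",len(w),w.mean(0) if len(w) else 0,cv2.minAreaRect((w[:,:2]*1000).astype(np.float32)) if len(w) else 0)
E
python3 st.py
```

```text
time: 8.77
eef_pos: [0.6059, 0.0976, 0.1783]
orientation: [0.692, 0.722, 0.0, 0.001]
ft_force: [0.9, -3.3, 1.9]
grip_width: 0.0147
gripper_force: 40.9
time: 9.43
eef_pos: [0.602, 0.0992, 0.1773]
orientation: [0.691, 0.722, -0.0, -0.0]
ft_force: [-0.1, 0.1, 0.4]
grip_width: 0.0628
gripper_force: 0.0
time: 10.1
eef_pos: [0.6018, 0.0991, 0.2565]
orientation: [0.691, 0.722, -0.0, -0.0]
ft_force: [0.3, -0.1, 0.3]
grip_width: 0.0854
gripper_force: 0.0
wheel ((587.4561157226562, 58.78463363647461), 55.48409652709961)
pegtop [0.6018 0.1007 0.2126] ((601.939697265625, 99.91143035888672), 7.936153888702393) 514
griptop 0 0 0
10.15 [0.6016 0.0991 0.2562] yaw_y 2.5256717201683547 tz [-0.0018 -0.0003 -1.    ] [ 0.4839 -0.5312 -0.0281] 0.0852744746388249 0.0
```

View pics/w2.png

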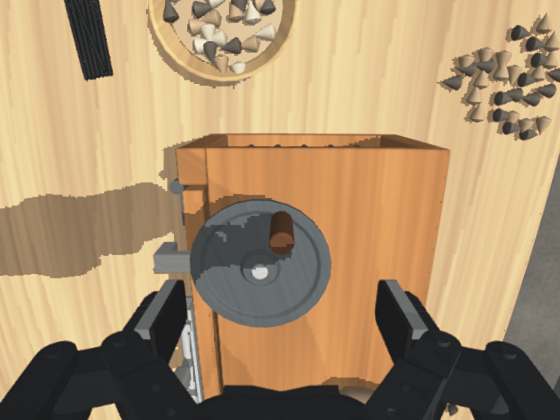

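The peg has come round 362° and the dog has risen. Next I'll hover near the bolt's grip and measure it.

```bash
python3 st.py .51 -.03 .262; python3 -m handwheel '[[-0.08,-0.063,-0.01,0,0,0,-1],[-0.08,-0.063,-0.01,0,0,0,-1],[-0.08,-0.063,0,0,0,0,-1],[-0.08,-0.063,0,0,0,0,-1],[-0.08,-0.063,0,0,0,0,-1],[-0.08,-0.063,0,0,0,0,-1],[-0.08,-0.063,0,0,0,0,-1],[-0.06,-0.04,0,0,0,0,-1]]'
cat > grip.py <<'E'
from h import *
import sys
np.set_printoptions(precision=4,suppress=True)
p=bot.get_image("wrist");cv2.imwrite(sys.argv[1],p["image"][...,::-1])
f=210/np.tan(np.radians(p["vertical_fov"])/2)
K=np.array([[f,0,p["cx"]],[0,f,p["cy"]],[0,0,1]])
v,u=np.mgrid[0:420,0:560];uv=np.stack([u.ravel(),v.ravel()],1).astype(float)
n=cv2.undistortPoints(uv[:,None],K,np.array([p["k1"],0,0,0,0.]))[:,0]
z=p["z_map"].ravel();T=np.linalg.inv(p["camera_from_world"])
X=np.c_[n*z[:,None],z]@T[:3,:3].T+T[:3,3]
w=X[(X[:,2]>.173)&(X[:,2]<.184)&(abs(X[:,0]-.51)<.03)&(abs(X[:,1]+.08)<.04)]
print("griptop",len(w),w.mean(0) if len(w) else 0,cv2.minAreaRect((w[:,:2]*1000).astype(np.float32)) if len(w) else 0)
for k,h in dict(grip_point=.165,bolt_grip=.112,bolt_tip=.112,keeper_lip=.106,stile_edge=.112).items():
    for m in bot.mark_of(k,p)[:1]:print(k,m["xy"],m["p"],atz(p,m["xy"],h))
E
python3 grip.py pics/w3.png; python3 st.py .51 -.083 .148
```

```text
10.15 [0.6016 0.0991 0.2562] yaw_y 2.5256717201683547 tz [-0.0018 -0.0003 -1.    ] [ 0.4839 -0.5312 -0.0281] 0.0852744746388249 0.0
units [-0.6247 -0.4861 -0.0278]
time: 10.82
eef_pos: [0.5098, -0.03, 0.2607]
orientation: [0.692, 0.722, -0.001, -0.001]
ft_force: [0.7, -0.7, 0.5]
grip_width: 0.0852
gripper_force: 0.0
griptop 413 [ 0.5093 -0.0815  0.1779] ((509.2907409667969, -82.7315673828125), (14.875234603881836, 17.360698699951172), 2.084249496459961)
grip_point [276.7, 277.5] 0.96 [ 0.5085 -0.0818  0.165 ]
bolt_grip [275.3, 250.4] 0.79 [ 0.5065 -0.0822  0.112 ]
bolt_tip [279.3, 334.7] 0.8 [ 0.5144 -0.1798  0.112 ]
keeper_lip [279.5, 315.4] 0.73 [ 0.5137 -0.1597  0.106 ]
stile_edge [294.1, 307.7] 0.96 [ 0.528  -0.1455  0.112 ]
11.1167 [ 0.5117 -0.0285  0.2613] yaw_y 2.5478866800762123 tz [-0.0003  0.0003 -1.    ] [ 0.3046 -0.3822  0.3349] 0.08510509746254394 0.0
units [-0.272  -0.0207  0.5664]
```

View pics/w3.png

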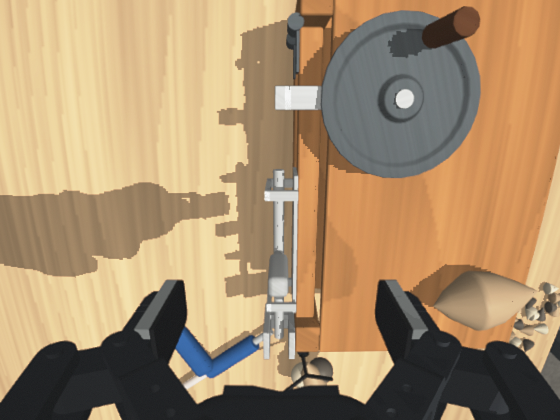

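The wrist view shows the grip's top at about (277,278) between the staples, with the dog lifted at (297,97). The depth fit gives the grip centre as (0.509, -0.082), which agrees with the network. I'll descend and pinch.

```bash
python3 -m handwheel '[[-0.134,-0.013,0,0,0,0,-1],[-0.133,-0.013,0,0,0,0,-1],[0,0,0.10,0,0,0,-1],[0,0,0.10,0,0,0,-1],[0,0,0.10,0,0,0,-1],[0,0,0.10,0,0,0,-1],[0,0,0.10,0,0,0,-1],[0,0,0.07,0,0,0,-1]]'
python3 -m handwheel '[[0,0,0,0,0,0,-1],[0,0,0,0,0,0,1],[0,0,0,0,0,0,1],[0,0,0,0,0,0,1],[0,0,0,0,0,0,1],[0,0,0,0,0,0,1],[0,0,0,0,0,0,1],[0,0,0,0,0,0,1]]' 60; python3 st.py .509 -.082 .147
```

```text
time: 11.78
eef_pos: [0.5083, -0.0817, 0.1454]
orientation: [0.691, 0.723, -0.001, -0.001]
ft_force: [0.2, 0.1, -0.0]
grip_width: 0.0858
gripper_force: 0.0
time: 12.45
eef_pos: [0.5095, -0.0826, 0.1486]
orientation: [0.691, 0.723, 0.001, 0.001]
ft_force: [1.9, 0.0, 3.3]
grip_width: 0.0147
gripper_force: 59.1
12.45 [ 0.5095 -0.0826  0.1486] yaw_y 2.52396619205399 tz [ 0.0025 -0.0001 -1.    ] [1.9156 0.0091 3.2618] 0.014749900745559676 59.11841690540314
units [ 0.0032 -0.0022  0.0078]
```

```bash
python3 -m handwheel '[[0,0,-0.012,0,0,0,1],[0,0,-0.012,0,0,0,1],[0,0,-0.012,0,0,0,1],[0,0,-0.012,0,0,0,1],[0,0,-0.012,0,0,0,1],[0,0,-0.010,0,0,0,1],[0,0,0,0,0,0,1],[0,0,0,0,0,0,1]]'; python3 st.py
```

```text
time: 13.12
eef_pos: [0.5086, -0.0826, 0.1618]
orientation: [0.691, 0.722, 0.0, 0.0]
ft_force: [4.1, -1.2, -3.1]
grip_width: 0.0152
gripper_force: 58.5
13.1167 [ 0.5086 -0.0826  0.1618] yaw_y 2.5187424052711513 tz [ 0.0004 -0.     -1.    ] [ 4.1489 -1.1728 -3.123 ] 0.015189577051617905 58.48126709461212
```

Lifted 13 mm with about 3 N on the tool, which matches the bolt's weight. Now I'll draw it.

```bash
python3 -m handwheel '[[0.022,0,0,0,0,0,1],[0.022,0,0,0,0,0,1],[0.022,0,0,0,0,0,1],[0.022,0,0,0,0,0,1],[0.022,0,0,0,0,0,1],[0.022,0,0,0,0,0,1],[0,0,0,0,0,0,1],[0,0,0,0,0,0,1]]'; python3 -m handwheel '[[0.015,0,0,0,0,0,1],[0.015,0,0,0,0,0,1],[0.015,0,0,0,0,0,1],[0.015,0,0,0,0,0,1],[0,0,0,0,0,0,1],[0,0,0,0,0,0,1],[0,0,0,0,0,0,1],[0,0,0,0,0,0,1]]'; python3 st.py
```

```text
time: 13.78
eef_pos: [0.5074, -0.0554, 0.1618]
orientation: [0.691, 0.723, 0.0, -0.0]
ft_force: [5.1, 2.0, -2.5]
grip_width: 0.0151
gripper_force: 58.5
time: 14.45
eef_pos: [0.5069, -0.0436, 0.1617]
orientation: [0.691, 0.723, 0.0, -0.0]
ft_force: [6.4, 1.1, -2.2]
grip_width: 0.0152
gripper_force: 58.5
14.45 [ 0.5069 -0.0436  0.1617] yaw_y 2.549135987440099 tz [ 0.0004  0.0008 -1.    ] [ 6.4167  1.081  -2.2237] 0.015183183954034948 58.536842465400696
```

Run:
```python
from h import *
np.set_printoptions(precision=4,suppress=True)
for n in("wrist","scene","top"):
    p=bot.get_image(n)
    for k,h in dict(bolt_tip=.125,keeper_lip=.106,stile_edge=.112).items():
        for m in bot.mark_of(k,p)[:1]:print(n,k,np.round(m["xy"],1),round(m["p"],2),atz(p,m["xy"],h))
    if n=="wrist":cv2.imwrite("pics/w4.png",p["image"][...,::-1])
```

```text
wrist bolt_tip [280.2 379. ] 0.59 [ 0.5109 -0.1423  0.125 ]
wrist keeper_lip [282.5 380.8] 0.82 [ 0.5136 -0.1631  0.106 ]
wrist stile_edge [278.9 251.1] 0.63 [ 0.5061 -0.0508  0.112 ]
scene bolt_tip [211.1 214.5] 0.83 [ 0.498  -0.1357  0.125 ]
scene keeper_lip [202.4 226. ] 0.76 [ 0.5072 -0.1604  0.106 ]
scene stile_edge [211.3 223.4] 0.61 [ 0.513  -0.1408  0.112 ]
top keeper_lip [354.7 223.8] 0.94 [ 0.5183 -0.1548  0.106 ]
```

View pics/w4.png

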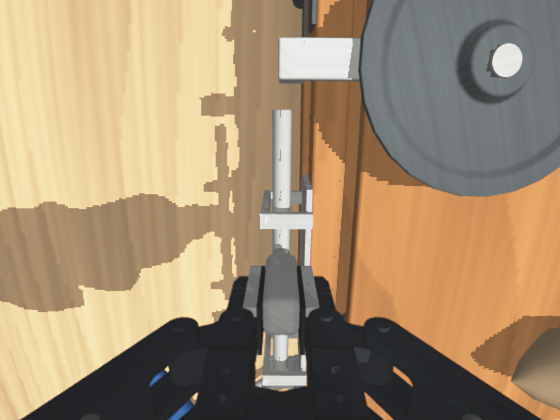

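The bolt is drawn about 40 mm and the grip is still held between the staples, at about (282,290) in the picture. Now I'll swing the gate about its hinge in 0.02 rad rows.

```bash
python3 -m handwheel '[[0.002,-0.0077,0,0,0,0.02,1],[0.002,-0.0154,0,0,0,0.04,1],[0.002,-0.0154,0,0,0,0.04,1],[0.002,-0.0154,0,0,0,0.04,1],[0.002,-0.0154,0,0,0,0.04,1],[0.002,-0.0154,0,0,0,0.04,1],[0.002,-0.0154,0,0,0,0.04,1],[0.002,-0.0154,0,0,0,0.04,1]]'; python3 st.py
```

```text
time: 15.72
eef_pos: [0.4839, -0.0404, 0.1618]
orientation: [0.744, 0.668, 0.0, 0.0]
ft_force: [5.6, -0.7, -2.3]
grip_width: 0.0151
gripper_force: 58.6
15.7167 [ 0.4839 -0.0404  0.1618] yaw_y -6.1152175289528055 tz [ 0.0006 -0.0001 -1.    ] [ 5.6247 -0.7118 -2.331 ] 0.01507523583915442 58.64701509475708
```

```bash
python3 -m handwheel '[[0.002,-0.0154,0,0,0,0.04,1],[0.002,-0.0154,0,0,0,0.04,1],[0.002,-0.0154,0,0,0,0.04,1],[0.002,-0.0154,0,0,0,0.04,1],[0.002,-0.0154,0,0,0,0.04,1],[0.002,-0.0154,0,0,0,0.04,1],[0.002,-0.0154,0,0,0,0.04,1],[0.002,-0.0154,0,0,0,0.04,1]]'; python3 -m handwheel '[[0.002,-0.0154,0,0,0,0.04,1],[0.002,-0.0154,0,0,0,0.04,1],[0.002,-0.0154,0,0,0,0.04,1],[0.002,-0.0154,0,0,0,0.04,1],[0.001,-0.0077,0,0,0,0.02,1],[0,0,0,0,0,0,1],[0,0,0,0,0,0,1],[0,0,0,0,0,0,1]]';python3 -m handwheel '[[0,0,0,0,0,0,1],[0,0,0,0,0,0,1],[0,0,0,0,0,0,1],[0,0,0,0,0,0,1],[0,0,0,0,0,0,1],[0,0,0,0,0,0,1],[0,0,0,0,0,0,1],[0,0,0,0,0,0,1]]'; python3 st.py
python3 - <<'E'
from h import *
np.set_printoptions(precision=4,suppress=True)
for n in("scene","top"):
    p=bot.get_image(n)
    cv2.imwrite(f"pics/{n}5.png",p["image"][...,::-1])
    for k,h in dict(stile_edge=.112,bolt_tip=.125,gate_hinge=.112,conch=.135,bike_out=0,basket=0,frame_rods=0,glue_gun=0).items():
        for m in bot.mark_of(k,p)[:1]:print(n,k,np.round(m["xy"],1),round(m["p"],2),atz(p,m["xy"],h))
a=cv2.imread("pics/scene5.png")[150:330,110:410];b=cv2.imread("pics/top5.png")[110:290,160:460]
cv2.imwrite("pics/b.png",cv2.resize(cv2.vconcat([a,b]),None,fx=1.66,fy=1.66,interpolation=cv2.INTER_CUBIC))
E
```

```text
time: 16.38
eef_pos: [0.4602, -0.0332, 0.1619]
orientation: [0.795, 0.607, 0.0, 0.001]
ft_force: [4.7, -2.0, -2.5]
grip_width: 0.015
gripper_force: 58.6
time: 17.05
eef_pos: [0.4475, -0.0275, 0.1619]
orientation: [0.821, 0.571, -0.0, 0.001]
ft_force: [5.7, -3.1, -2.3]
grip_width: 0.015
gripper_force: 58.6
time: 17.72
eef_pos: [0.4475, -0.0275, 0.1618]
orientation: [0.821, 0.571, -0.0, 0.001]
ft_force: [4.5, -2.4, -2.3]
grip_width: 0.0151
gripper_force: 58.6
17.7167 [ 0.4475 -0.0275  0.1618] yaw_y -20.391637801772095 tz [ 0.0005 -0.0012 -1.    ] [ 4.4835 -2.3685 -2.3118] 0.015093574727375336 58.62049877643585
scene stile_edge [206.9 199.8] 0.96 [ 0.4258 -0.1255  0.112 ]
scene bolt_tip [209.1 187.2] 0.57 [ 0.3956 -0.1098  0.125 ]
scene gate_hinge [246.2 191.4] 0.36 [ 0.4301 -0.0254  0.112 ]
scene conch [258.2 264.1] 0.72 [ 0.6892 -0.0974  0.135 ]
scene bike_out [156.9 291.2] 0.95 [ 0.5608 -0.2897  0.    ]
scene basket [362.8 222.3] 0.85 [0.5403 0.2679 0.    ]
scene frame_rods [330.9 191.9] 0.56 [0.3875 0.2567 0.    ]
scene glue_gun [134.8 252.3] 0.62 [ 0.4191 -0.3156  0.    ]
top stile_edge [344.4 262.2] 0.52 [ 0.4229 -0.1356  0.112 ]
top gate_hinge [241.8 215.4] 0.78 [0.5132 0.119  0.112 ]
top conch [337.1 150.5] 0.77 [ 0.69   -0.0972  0.135 ]
top bike_out [406.2 219.2] 0.56 [ 0.5621 -0.3049  0.    ]
top basket [192.2 211.9] 0.85 [0.5303 0.2658 0.    ]
top frame_rods [184.3 268.3] 0.62 [0.3794 0.2671 0.    ]
top glue_gun [406.7 267.6] 0.85 [ 0.4337 -0.3118  0.    ]
```

View pics/b.png

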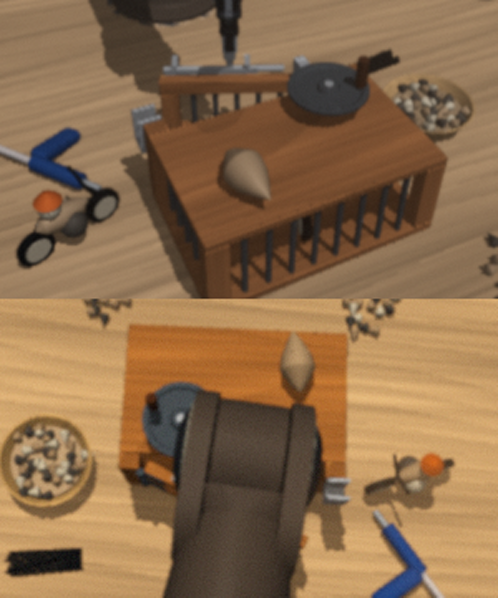

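The gate is ajar: the stile is about 0.10 m out at (0.424, -0.13), which is about 0.4 rad. The grip is held at 58 N, everything is still, and the bystanders are unmoved.

```bash
python3 -c "
from rig import bot
print(bot.finish_job())"
```

```text
the job is handed in; nothing more can be done
None
```

I handed the job in at about 18 s: by my measurements the handwheel is backed off a full turn, the bolt was lifted and drawn about 40 mm, and the gate is held still about 0.4 rad (10 cm) ajar by the bolt's grip, but the system gave no verdict back.

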